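# Put every lid back on its own container

## Task

Tidy the trunk desk for the night by closing all four open containers: put the smallest round wooden lid on the glass jar, the middle one on the red mug, the largest on the orange tub and the oblong one on the aluminium lunchbox, each seated flat with its plug inside the mouth. Leave the containers standing where they are, leave the wooden pencil box and the roll of tape alone, and let go of everything.

Things in the scene. Friction and masses are not known exactly. Their poses are not given: they have to be found in the camera images.
- lid_small: loose pale wooden round lid, the smallest of the three; belongs on the glass jar. From the bottom: plug 40 mm across, 10 mm tall; flange 72 mm across, 6 mm thick; upright round knob 22 mm across, 30 mm tall (z = 16 to 46 mm); 50 g. Starts on its plug on the desk, knob up. Origin: centre of the plug's underside; z up.
- lid_medium: loose pale wooden round lid, the middle one of the three; belongs on the red mug. From the bottom: plug 60 mm across, 10 mm tall; flange 96 mm across, 6 mm thick; upright round knob 22 mm across, 30 mm tall (z = 16 to 46 mm); 80 g. Starts on its plug on the desk, knob up. Origin: centre of the plug's underside; z up.
- lid_large: loose pale wooden round lid, the largest of the three; belongs on the orange tub. From the bottom: plug 86 mm across, 10 mm tall; flange 122 mm across, 6 mm thick; upright round knob 22 mm across, 30 mm tall (z = 16 to 46 mm); 120 g. Starts on its plug on the desk, knob up. Origin: centre of the plug's underside; z up.
- lid_oblong: loose pale wooden oblong lid of the lunchbox, fits either way round. Plug 60 (x) by 95 (y) by 10 mm tall, above it a flange 92 by 127 by 6 mm, then an upright bar handle 14 (x) by 50 (y) by 30 mm tall (z = 16 to 46 mm), 120 g. Starts on its plug, handle up, long side within 0.35 rad of world y. Origin: centre of the plug's underside; z up, y along long side and handle.
- jar: loose, open clear glass jar with a thin steel ring at the mouth and a few wooden buttons inside: 62 mm across outside, 55 mm inside at the mouth, 80 mm tall, about 350 g, upright on the desk. Takes the smallest lid, whose origin then lies on its axis 70 mm above the container's origin. Origin: centre of the underside; z up.
- mug: loose, open red ceramic mug: 84 mm across outside, 76 mm inside at the mouth, 85 mm tall, about 350 g, upright on the desk. Its handle sticks out 74 mm from the axis along its own +y, below z = 75 mm. Takes the middle lid, whose origin then lies on its axis 75 mm above the container's origin. Origin: centre of the underside; z up.
- tub: loose, open orange plastic tub holding short crayons (well below the plug): 108 mm across outside, 102 mm inside at the mouth, 75 mm tall, about 350 g, upright on the desk. Takes the largest lid, whose origin then lies on its axis 65 mm above the container's origin. Origin: centre of the underside; z up.
- lunchbox: loose, open oblong aluminium lunchbox: outside 80 (x) by 115 (y) by 50 mm tall, walls 3 mm, about 400 g; its long side within 0.35 rad of the world's y. Takes the oblong lid, whose origin then lies 40 mm above the box's, long sides parallel. Origin: centre of the underside; z up, y along the long side.
- pencil_box: bystander, not to be moved: closed wooden pencil box 60 (x) by 150 (y) by 40 mm tall standing among the containers. Origin: centre of the underside.
- tape: bystander, not to be moved: roll of brown tape lying flat among the lids, a ring 76 mm across with a 52 mm hole, 24 mm tall, no knob. Origin: centre of the underside.
Not all that is in view belongs to the job. Leave any blue or turquoise look-alike of the lid_small alone. Leave any pink look-alike of the lid_medium alone.

How it is judged:
At the end, for the whole second after the job is handed in: Each lid on its own container, still: axes within 12 mm, origin 10 mm (+-4) below the rim, lid and container level within 0.07 rad, oblong lid within 0.25 rad of the lunchbox. Containers within 40 mm, pencil box and tape within 30 mm of their starts (horizontal distance between lid_small and jar below 0.012 m and z of lid_small in the frame of jar between 0.066 and 0.074 m and angle between each of lid_small, jar, lid_medium, mug, lid_large, tub, lid_oblong, lunchbox's own z axis and vertical below 0.07 rad and linear speed of each of lid_small, jar, lid_medium, mug, lid_large, tub, lid_oblong, lunchbox below 0.02 m/s and distance of each of jar, mug, tub, lunchbox from where it was at the start of the episode below 0.04 m and horizontal distance between lid_medium and mug below 0.012 m and z of lid_medium in the frame of mug between 0.071 and 0.079 m and horizontal distance between lid_large and tub below 0.012 m and z of lid_large in the frame of tub between 0.061 and 0.069 m and horizontal distance between lid_oblong and lunchbox below 0.012 m and z of lid_oblong in the frame of lunchbox between 0.036 and 0.044 m and angle between the y axis of lid_oblong and the y axis of lunchbox, either way round below 0.25 rad and distance of each of pencil_box, tape from where it was at the start of the episode below 0.03 m); the robot touches nothing.
It fails at once if a container is shoved more than 60 mm or tipped by more than 0.5 rad (distance of any of mug, tub, jar, lunchbox from where it was at the start of the episode above 0.06 m or angle between any of mug, tub, jar, lunchbox's own z axis and vertical above 0.5 rad).
It fails at once if the pencil box or the roll of tape is moved more than 30 mm (distance of any of pencil_box, tape from where it was at the start of the episode above 0.03 m).
It also fails if it takes over 136 s, if anything falls off the work surface, if the arm or the gripper's body presses on something with over 40 N, if the wrist force passes 120 N, or if a joint passes its speed limit or range.

## Robot

A 7-joint arm with a two-finger parallel gripper is mounted at the origin on the work surface. World frame = base frame: x ahead of the robot, y to its left, z up, the work surface at z = 0. Lengths are in m, angles in rad, forces in N, time in s.
With the tool pointing down it reaches from about 0.425 to 0.975 m from the base axis. Payload 16.7 kg.
Tool frame: the origin (TCP) lies on the mounting face of the last link; the fingertips stand 173 mm ahead of it and the grasp point (between the pads) lies 155 mm ahead of it; z points along the fingers, y is the line along which they close (so a half turn about z gives the same grasp; the last joint's range is limited). The gripper opens to 85 mm and grips with 20 to 120 N. Pads are 22 mm wide; open, the fingers measure 114 mm over their backs; the gripper's body (76 mm by 85 mm) begins 54 mm behind the grasp point. The pads swing forward as they close: fully open they stand 13 mm farther back than shut.
Start: joints at [-1.345, 0.426, 0.074, 1.606, -0.034, 1.111, -0.067], TCP at [0.247, 0.628, 0.405] pointing down, gripper open.
Joint ranges: [-2.85, 2.85], [-0.5, 2.14], [-1.23, 1.37], [0.21, 2.46], [-1.02, 4.16], [0.16, 2.05], [-2.73, 2.73]. Speed limits (rad/s): [1.89, 1.89, 2.39, 2.39, 3.01, 3.01, 3.01].

## Interface

Orientations are given as a 3x3 rotation matrix whose columns are the frame's x, y, z axes.
In Python, from plant import arm, eyes gives the robot as it stands. The module is installed in compiled form; this text tells all that it offers.
- The arm moves only by the tool send_rows, never from a script. Its argument "rows" is a list of rows, each an object of numbers: "dx", "dy", "dz": the shift along the tool's x, y, z in mm; "turn": the turn about the tool's z in degrees. A call has exactly 10 rows; each row shifts and turns the commanded pose from where the row before left it, along the tool's axes as they then stand; what a row does not reach is not made up. A row lasts 1/10 s, in which the tool goes at most 50 mm and 8.59 degrees, less where a joint would pass 70% of its speed; a pose out of reach is approached as far as the arm can. A call is refused whole if a number of a shift passes 50 or a number of a turn 8.59, either way. A call with a gripper value outside its range is refused whole. "grip" is the closure, from 0 (fully open) to 1 (shut), set as the call begins (left out, the last holds). The fingers move at their own pace and stop on an object; "force" is the grip in N (left out, the last holds). Time passes only in rows, so rows that do not move let the fingers close, or fill a call up. It gives the time, the measured TCP pose, the force, the opening and the grip force at its end, in the units of the state.
- arm.get_obs(): the state, without advancing time (a new reading comes with each control period).
- eyes.grab_frame(name): name is "scene" or "side" or "wrist"; returns (picture, depth): 420x560x3 uint8, blue, green, red; 420x560 float32, m along the optical axis (not along the pixel's ray), 0 where there is no reading.
- eyes.camera_info(name): a dict with "fx", "fy", "cx", "cy" (pixels), "eye" and "rotation" of the camera in the world. Camera axes: x right, y down, z forward; pixel columns grow to the right and rows downward; lengths in m; the calibration is good to about 2 mm. A picture is of the moment at which its call begins: read the wrist's pose just before it. camera_info takes no time and is no camera call; for the wrist camera it gives the pose at the moment of the call.
- arm.sign_off(): hands the job in; it is judged then, once.
The state is a dict: "t": time; "joint_positions": joint angles; "joint_velocities": joint speeds; "tau": joint torques, N m; "position": TCP position; "orientation": TCP orientation; "contact_force": force on the tool from outside, world axes, zero at the start; "torque": the same for the moment, N m; "width": opening from 0.0 (shut) to 1.0 (fully open); "grasp_force": force on a finger pad.
Only numpy, scipy, OpenCV 4.12 (cv2) and the standard library are available. Lean on these libraries where they do the work, as an engineer would, in place of code of your own. Each camera call takes 0.05 s, during which the arm holds its last target. There are 200 camera calls.

## Working session

There is one attempt and no reset: what is moved stays moved. The work goes in short steps, Python scripts to look and compute and a tool call to move; the robot and the scene stay as the last step left them, time stands still between calls to the robot, and variables do not carry over. Pictures are saved under pics/ and viewed, at most 14 in all, crops included, and the job is handed in when it is done.

Besides the shell and the picture viewer there is one more tool, called after ">>>" as a command line: name --argument value ..., lists and objects as JSON in quotes. send_rows: Moves the arm, as the interface text tells. Its arguments: {"type":"object","properties":{"rows":{"type":"array"},"grip":{"type":"number"},"force":{"type":"number"}},"required":["rows"]}

```bash
mkdir -p pics
python3 - <<'E'
from plant import arm, eyes
import cv2,numpy as np
o=arm.get_obs();print(o['t'],o['position'],o['orientation'],o['width'])
for n in("scene","side","wrist"):
    i=eyes.camera_info(n);print(n,{k:np.round(v,3).tolist() for k,v in i.items()})
    p,d=eyes.grab_frame(n);cv2.imwrite(f"pics/{n}0.png",p);np.save(f"pics/{n}0.npy",d)
a=cv2.imread("pics/scene0.png");cv2.imwrite("pics/scene0b.png",cv2.resize(a,(800,600)))
E
```

```text
0.0 [0.24702226 0.62798582 0.40398533] [[-9.30573549e-01  3.66104797e-01 -3.85287514e-04]
 [ 3.66104986e-01  9.30572718e-01 -1.24763924e-03]
 [-9.82286593e-05 -1.30207575e-03 -9.99999147e-01]] 0.9981628334630968
scene {'fx': 500.528, 'fy': 500.528, 'cx': 287.939, 'cy': 199.131, 'eye': [0.981, 0.655, 1.064], 'rotation': [[-0.768, 0.519, -0.376], [0.64, 0.611, -0.465], [-0.011, -0.598, -0.802]]}
side {'fx': 497.541, 'fy': 497.541, 'cx': 279.959, 'cy': 215.102, 'eye': [0.072, -1.033, 0.955], 'rotation': [[0.935, -0.209, 0.286], [-0.354, -0.59, 0.725], [0.017, -0.779, -0.626]]}
wrist {'fx': 351.334, 'fy': 351.334, 'cx': 274.356, 'cy': 207.291, 'eye': [0.172, 0.656, 0.373], 'rotation': [[0.366, 0.882, 0.296], [0.931, -0.347, -0.117], [-0.001, 0.318, -0.948]]}
```

View pics/scene0b.png

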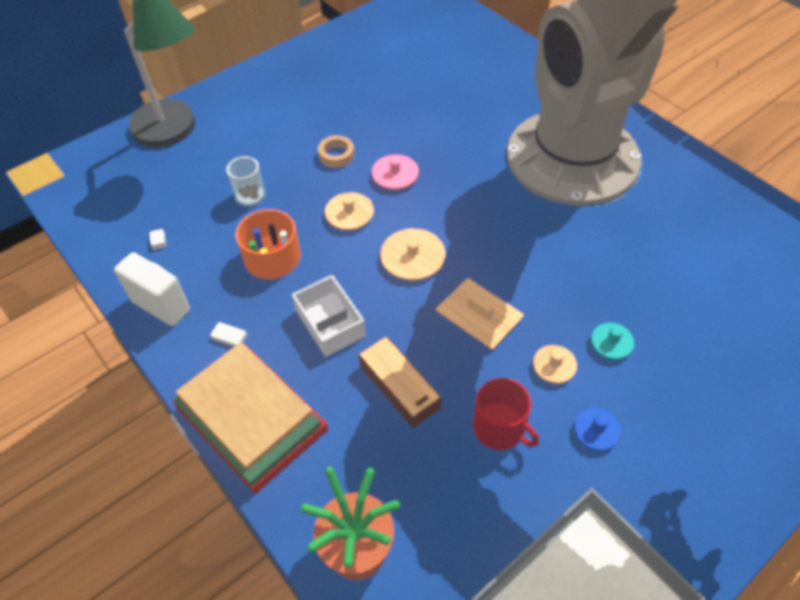

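View pics/side0.png

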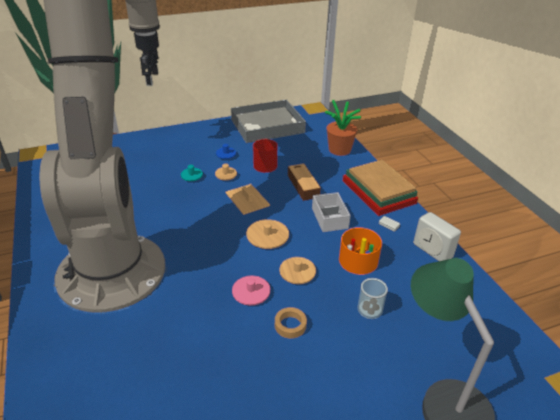

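The scene view (800x600 scaling) shows the pale small lid at (555,364), with look-alikes in turquoise at (612,341) and blue at (597,430). The other lids are medium (349,211; pink look-alike at 395,172), large (413,254) and oblong (480,312). Containers are jar (245,180), tub (268,243), lunchbox (328,315) and mug (502,413). Bystanders are the pencil box (400,380) and tape (336,151). The side view agrees, so I'm choosing the pale wooden lids.

```bash
cat > h.py <<'E'
import numpy as np,cv2
def cloud(d,i):
    v,u=np.mgrid[:420,:560]
    c=np.stack([(u-i['cx'])/i['fx']*d,(v-i['cy'])/i['fy']*d,d],-1)
    w=c@np.array(i['rotation']).T+np.array(i['eye']); w[d<=0]=np.nan
    return w
def fitc(xy):
    A=np.c_[2*xy,np.ones(len(xy))];b=(xy**2).sum(1)
    s=np.linalg.lstsq(A,b,rcond=None)[0];return s[:2],np.sqrt(s[2]+s[:2]@s[:2])
def near(w,c,r,z0,z1):
    m=(np.hypot(w[...,0]-c[0],w[...,1]-c[1])<r)&(w[...,2]>z0)&(w[...,2]<z1)
    return m
E
python3 - <<'E'
from h import *
from plant import eyes
S={'small':(555,364,'l',.036),'medium':(349,211,'l',.048),'large':(413,254,'l',.061),'oblong':(480,312,'o',.078),
'jar':(245,165,.08,.031),'tub':(268,230,.075,.054),'mug':(502,395,.085,.042),'lunch':(328,302,.05,.07),'pencil':(385,360,.04,.081),'tape':(336,146,.024,.038),
'blue':(597,430,'l',.036),'turq':(612,341,'l',.036),'pink':(395,172,'l',.048)}
W={n:cloud(np.load(f'pics/{n}0.npy'),eyes.camera_info(n)) for n in('scene','side')}
i=eyes.camera_info('scene');R=np.array(i['rotation']);e=np.array(i['eye'])
for k,(u,v,z,r) in S.items():
    h=.016 if isinstance(z,str) else z
    if isinstance(z,str):u,v=u,v+4
    ray=R@[(u*.7-i['cx'])/i['fx'],(v*.7-i['cy'])/i['fy'],1]
    c0=(e+ray*(h-e[2])/ray[2])[:2]
    for n,w in W.items():
        c=c0.copy()
        for _ in range(3):
            m=near(w,c,r+.02,h-.007,h+.006);p=w[m]
            if len(p)<8:break
            if k in('oblong','lunch','pencil'):
                (c,s,a)=cv2.minAreaRect(p[:,:2].astype(np.float32));c=np.array(c);ex=(np.round(s,3),a)
            else:
                c,rr=cv2.minEnclosingCircle(p[:,:2].astype(np.float32));c=np.array(c);ex=rr
        if len(p)<8:print(k,n,'none',c0);continue
        q=near(w,c,.03,.036,.055) if isinstance(z,str) else None
        kn=np.round(np.median(w[q],0),3) if q is not None and q.sum() else ''
        print(k,n,c0.round(3),c.round(4),ex,len(p),kn)
E
```

```text
small scene [0.418 0.338] [0.4129 0.3302] 0.03772315755486488 527 [0.415 0.332 0.045]
small side [0.418 0.338] [0.4073 0.3281] 0.0379713699221611 186 [0.406 0.325 0.044]
medium scene [ 0.474 -0.163] [ 0.4672 -0.1743] 0.05149918049573898 612 [ 0.47  -0.172  0.044]
medium side [ 0.474 -0.163] [ 0.4617 -0.1758] 0.04977713152766228 671 [ 0.461 -0.179  0.044]
large scene [0.448 0.002] [ 0.4416 -0.0095] 0.06303440034389496 1186 [ 0.444 -0.006  0.045]
large side [0.448 0.002] [ 0.4358 -0.0078] 0.06457258760929108 884 [ 0.435 -0.014  0.043]
oblong scene [0.442 0.18 ] [0.4382 0.171 ] (array([0.096, 0.129]), 9.502830505371094) 1360 [0.439 0.174 0.044]
oblong side [0.442 0.18 ] [0.4319 0.1694] (array([0.094, 0.134]), 8.704048156738281) 656 [0.431 0.165 0.044]
jar scene [ 0.582 -0.352] [ 0.5929 -0.3517] 0.03451073542237282 132 
jar side [ 0.582 -0.352] [ 0.5851 -0.3529] 0.03355607017874718 171 
tub scene [ 0.638 -0.184] [ 0.6449 -0.1858] 0.056384891271591187 243 
tub side [ 0.638 -0.184] [ 0.6365 -0.1868] 0.05688662827014923 223 
mug scene [0.551 0.339] [0.5593 0.3473] 0.04371118173003197 289 
m
[... 384 characters left out ...]
.07 , 0.199]), 3.9578299522399902) 559 
tape scene [ 0.381 -0.333] [ 0.3853 -0.3322] 0.043107569217681885 226 
tape side [ 0.381 -0.333] [ 0.3795 -0.3327] 0.03870768845081329 416 
blue scene [0.455 0.463] [0.4483 0.455 ] 0.03723026067018509 634 [0.451 0.457 0.045]
blue side [0.455 0.463] [0.4437 0.454 ] 0.039208702743053436 158 [0.442 0.452 0.043]
turq scene [0.31  0.369] [0.3034 0.3611] 0.0374344140291214 490 [0.306 0.364 0.044]
turq side [0.31  0.369] [0.3    0.3607] 0.03954107314348221 190 [0.297 0.358 0.043]
pink scene [ 0.337 -0.188] [ 0.3291 -0.2004] 0.05064646154642105 531 [ 0.332 -0.199  0.044]
pink side [ 0.337 -0.188] [ 0.3239 -0.2018] 0.04997905716300011 776 [ 0.322 -0.204  0.045]
```

>>> send_rows --rows '[{"turn": 8.56}, {"turn": 8.56}, {"turn": 8.56}, {"turn": 8.56}, {"turn": 8.56}, {"turn": 8.56}, {"turn": 8.56}, {"turn": 8.56}, {"dx": -30, "dy": 15}, {"dx": -30, "dy": 15}]' --grip 0 --force 40

```text
invalid input
```

>>> send_rows --rows '[{"dx": -30, "dy": 17}, {"dx": -30, "dy": 17}, {"dx": -30, "dy": 17}, {"dx": -30, "dy": 17}, {"dx": -30, "dy": 16}, {"dx": -30, "dy": 16}, {"dx": -30, "dy": 16}, {"dx": -28, "dy": 16}, {}, {}]'

```text
invalid input
```

>>> send_rows --rows '[{"dx": 0, "dy": 0, "dz": 0, "turn": 8.56}, {"dx": 0, "dy": 0, "dz": 0, "turn": 8.56}, {"dx": 0, "dy": 0, "dz": 0, "turn": 8.56}, {"dx": 0, "dy": 0, "dz": 0, "turn": 8.56}, {"dx": 0, "dy": 0, "dz": 0, "turn": 8.56}, {"dx": 0, "dy": 0, "dz": 0, "turn": 8.56}, {"dx": 0, "dy": 0, "dz": 0, "turn": 8.56}, {"dx": 0, "dy": 0, "dz": 0, "turn": 8.56}, {"dx": -30, "dy": 15, "dz": 0, "turn": 0}, {"dx": -30, "dy": 15, "dz": 0, "turn": 0}]' --grip 0 --force 40

```text
t: 1.15
position: [0.2767, 0.5678, 0.404]
orientation: [[-0.002, 1.0, -0.0], [1.0, 0.002, -0.001], [-0.001, -0.0, -1.0]]
contact_force: [0.5, 0.0, -0.1]
width: 1.001
grasp_force: 0.0
```

>>> send_rows --rows '[{"dx": -30, "dy": 17, "dz": 6, "turn": 0}, {"dx": -30, "dy": 17, "dz": 6, "turn": 0}, {"dx": -30, "dy": 17, "dz": 6, "turn": 0}, {"dx": -30, "dy": 17, "dz": 6, "turn": 0}, {"dx": -30, "dy": 17, "dz": 6, "turn": 0}, {"dx": -30, "dy": 16, "dz": 6, "turn": 0}, {"dx": -30, "dy": 16, "dz": 6, "turn": 0}, {"dx": -29, "dy": 16, "dz": 6, "turn": 0}, {"dx": 0, "dy": 0, "dz": 0, "turn": 0}, {"dx": 0, "dy": 0, "dz": 0, "turn": 0}]'

```text
t: 2.15
position: [0.4106, 0.3288, 0.3567]
orientation: [[0.001, 1.0, -0.0], [1.0, -0.001, -0.0], [-0.0, -0.0, -1.0]]
contact_force: [-0.2, 0.9, -0.3]
width: 0.999
grasp_force: 0.0
```

```bash
cat >> h.py <<'E'
# wrist look: centre by circle/rect fit of points near guess c in height band around h
def look(name,c,r,h,kind,knob=False,rin=0):
    from plant import arm,eyes
    o=arm.get_obs();i=eyes.camera_info('wrist');p,d=eyes.grab_frame('wrist')
    cv2.imwrite(f'pics/{name}.png',p);w=cloud(d,i);c=np.array(c,float)
    for _ in range(3):
        q=w[near(w,c,r+.02,h-.005,h+.005)]
        x=q[:,:2].astype(np.float32)
        if kind=='rect':
            f=cv2.minAreaRect(x);c=np.array(f[0]);ex=(np.round(f[1],4),f[2])
        else:
            f=cv2.minEnclosingCircle(x);c=np.array(f[0]);ex=f[1]
    print(name,'t',round(o['t'],2),'centre',c.round(4),ex,len(q),'z',np.median(q[:,2]).round(4))
    if knob:
        k=w[near(w,c,.035,.04,.06)]
        if kind=='rect': f=cv2.minAreaRect(k[:,:2].astype(np.float32));print('bar',f)
        else: print('knob',cv2.minEnclosingCircle(k[:,:2].astype(np.float32)),np.median(k[:,2]))
    T=o['orientation'];print('pos',o['position'].round(4),'tool move mm',((np.r_[c,o['position'][2]]-o['position'])@T*1000).round(1)[:2])
    return p
E
python3 - <<'E'
from h import *
look('small1',(.41,.329),.036,.016,'c',True)
E
```

```text
small1 t 2.15 centre [0.4114 0.3295] 0.03619509935379028 4098 z 0.0156
knob ((0.41134727001190186, 0.32949185371398926), 0.011117173358798027) 0.04527711471954521
pos [0.4106 0.3288 0.3567] tool move mm [0.8 0.8]
```

View pics/small1.png

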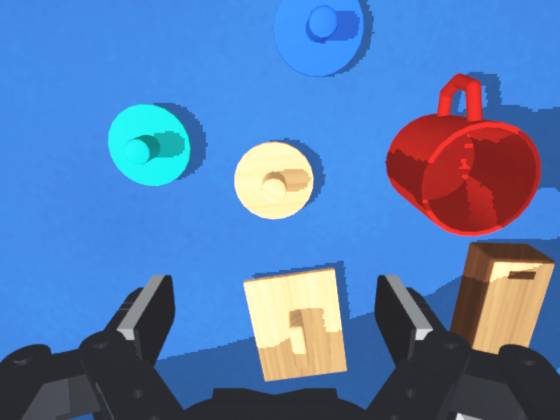

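The close view shows the pale small lid at (274,180) with the fitted radius 36 mm, clear of the turquoise (150,145) and blue (320,25) look-alikes. The choice is confirmed.

>>> send_rows --rows '[{"dx": 1, "dy": 1, "dz": 22, "turn": 0}, {"dx": 0, "dy": 0, "dz": 22, "turn": 0}, {"dx": 0, "dy": 0, "dz": 22, "turn": 0}, {"dx": 0, "dy": 0, "dz": 22, "turn": 0}, {"dx": 0, "dy": 0, "dz": 22, "turn": 0}, {"dx": 0, "dy": 0, "dz": 22, "turn": 0}, {"dx": 0, "dy": 0, "dz": 15, "turn": 0}, {"dx": 0, "dy": 0, "dz": 10, "turn": 0}, {"dx": 0, "dy": 0, "dz": 5, "turn": 0}, {"dx": 0, "dy": 0, "dz": 0, "turn": 0}]'

```text
t: 3.2
position: [0.4111, 0.3306, 0.1945]
orientation: [[-0.001, 1.0, -0.0], [1.0, 0.001, -0.0], [-0.0, -0.0, -1.0]]
contact_force: [-0.9, -0.1, 1.1]
width: 0.998
grasp_force: 0.0
```

>>> send_rows --rows '[{"dx": 0, "dy": 0, "dz": 0, "turn": 0}, {"dx": 0, "dy": 0, "dz": 0, "turn": 0}, {"dx": 0, "dy": 0, "dz": 0, "turn": 0}, {"dx": 0, "dy": 0, "dz": 0, "turn": 0}, {"dx": 0, "dy": 0, "dz": 0, "turn": 0}, {"dx": 0, "dy": 0, "dz": 0, "turn": 0}, {"dx": 0, "dy": 0, "dz": 0, "turn": 0}, {"dx": 0, "dy": 0, "dz": 0, "turn": 0}, {"dx": 0, "dy": 0, "dz": 0, "turn": 0}, {"dx": 0, "dy": 0, "dz": 0, "turn": 0}]' --grip 1 --force 40

```text
t: 4.2
position: [0.4114, 0.3303, 0.1951]
orientation: [[-0.001, 1.0, 0.0], [1.0, 0.001, 0.0], [0.0, 0.0, -1.0]]
contact_force: [-0.2, -1.3, 6.5]
width: 0.244
grasp_force: 38.8
```

>>> send_rows --rows '[{"dx": 0, "dy": 0, "dz": -30, "turn": 0}, {"dx": 0, "dy": 0, "dz": -40, "turn": 0}, {"dx": 0, "dy": 0, "dz": -40, "turn": 0}, {"dx": -40, "dy": 9, "dz": -40, "turn": 0}, {"dx": -40, "dy": 9, "dz": 0, "turn": 0}, {"dx": -40, "dy": 9, "dz": 0, "turn": 0}, {"dx": -40, "dy": 9, "dz": 0, "turn": 0}, {"dx": -40, "dy": 9, "dz": 0, "turn": 0}, {"dx": -40, "dy": 9, "dz": 0, "turn": 0}, {"dx": -40, "dy": 9, "dz": 0, "turn": 0}]'

```text
t: 5.2
position: [0.4734, 0.0537, 0.3399]
orientation: [[-0.001, 1.0, 0.0], [1.0, 0.001, 0.001], [0.001, 0.0, -1.0]]
contact_force: [0.3, 0.2, -0.6]
width: 0.238
grasp_force: 39.3
```

>>> send_rows --rows '[{"dx": -48, "dy": 12, "dz": 0, "turn": 0}, {"dx": -48, "dy": 12, "dz": 0, "turn": 0}, {"dx": -48, "dy": 12, "dz": 0, "turn": 0}, {"dx": -48, "dy": 12, "dz": 0, "turn": 0}, {"dx": -48, "dy": 12, "dz": 0, "turn": 0}, {"dx": -48, "dy": 12, "dz": 0, "turn": 0}, {"dx": -48, "dy": 12, "dz": 0, "turn": 0}, {"dx": -48, "dy": 12, "dz": 0, "turn": 0}, {"dx": -48, "dy": 12, "dz": 0, "turn": 0}, {"dx": -20, "dy": 5, "dz": 0, "turn": 0}]'

```text
t: 6.2
position: [0.586, -0.4011, 0.3394]
orientation: [[0.003, 1.0, -0.001], [1.0, -0.003, -0.002], [-0.002, -0.001, -1.0]]
contact_force: [-0.0, -0.2, -0.8]
width: 0.245
grasp_force: 39.3
```

Run:
```python
from h import *
look('jar1',(.589,-.352),.031,.08,'c')
from plant import arm
print(arm.get_obs()['width'])
```

```text
jar1 t 6.2 centre [ 0.5884 -0.3525] 0.03204422816634178 2029 z 0.0792
pos [ 0.586  -0.4011  0.3394] tool move mm [48.6  2.3]
0.2423168530570076
```

View pics/jar1.png

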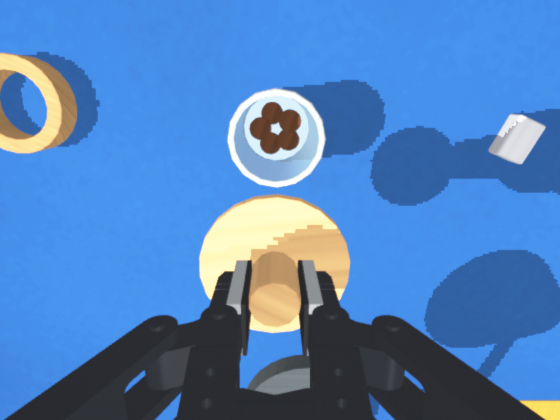

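Wrist view: jar mouth at (276,137) and the lid level in the fingers at (275,260).

>>> send_rows --rows '[{"dx": 25, "dy": 1, "dz": 0, "turn": 0}, {"dx": 24, "dy": 1, "dz": 0, "turn": 0}, {"dx": 0, "dy": 0, "dz": 15, "turn": 0}, {"dx": 0, "dy": 0, "dz": 15, "turn": 0}, {"dx": 0, "dy": 0, "dz": 15, "turn": 0}, {"dx": 0, "dy": 0, "dz": 10, "turn": 0}, {"dx": 0, "dy": 0, "dz": 10, "turn": 0}, {"dx": 0, "dy": 0, "dz": 8, "turn": 0}, {"dx": 0, "dy": 0, "dz": 0, "turn": 0}, {"dx": 0, "dy": 0, "dz": 0, "turn": 0}]'

```text
t: 7.25
position: [0.5887, -0.3478, 0.2667]
orientation: [[-0.001, 1.0, -0.0], [1.0, 0.001, -0.0], [-0.0, -0.0, -1.0]]
contact_force: [0.3, 0.6, 0.1]
width: 0.243
grasp_force: 40.1
```

>>> send_rows --rows '[{"dx": -2, "dy": 0, "dz": 0, "turn": 0}, {"dx": -2, "dy": 0, "dz": 0, "turn": 0}, {"dx": 0, "dy": 0, "dz": 1, "turn": 0}, {"dx": 0, "dy": 0, "dz": 0, "turn": 0}, {"dx": 0, "dy": 0, "dz": 0, "turn": 0}, {"dx": 0, "dy": 0, "dz": 0, "turn": 0}, {"dx": 0, "dy": 0, "dz": 0, "turn": 0}, {"dx": 0, "dy": 0, "dz": 0, "turn": 0}, {"dx": 0, "dy": 0, "dz": 0, "turn": 0}, {"dx": 0, "dy": 0, "dz": 0, "turn": 0}]'

```text
t: 8.25
position: [0.5887, -0.3515, 0.2656]
orientation: [[-0.001, 1.0, -0.0], [1.0, 0.001, -0.0], [-0.0, -0.0, -1.0]]
contact_force: [0.4, -0.2, -0.8]
width: 0.244
grasp_force: 40.1
```

>>> send_rows --rows '[{"dx": 0, "dy": 0, "dz": 0, "turn": 0}, {"dx": 0, "dy": 0, "dz": 0, "turn": 0}, {"dx": 0, "dy": 0, "dz": 0, "turn": 0}, {"dx": 0, "dy": 0, "dz": 0, "turn": 0}, {"dx": 0, "dy": 0, "dz": 0, "turn": 0}, {"dx": 0, "dy": 0, "dz": 0, "turn": 0}, {"dx": 0, "dy": 0, "dz": 0, "turn": 0}, {"dx": 0, "dy": 0, "dz": 0, "turn": 0}, {"dx": 0, "dy": 0, "dz": -20, "turn": 0}, {"dx": 0, "dy": 0, "dz": -30, "turn": 0}]' --grip 0

```text
t: 9.25
position: [0.5883, -0.3511, 0.3146]
orientation: [[-0.001, 1.0, -0.003], [1.0, 0.001, 0.001], [0.001, -0.003, -1.0]]
contact_force: [-0.3, 0.6, 0.1]
width: 1.0
grasp_force: 0.0
```

Run:
```python
from h import *
look('jar2',(.588,-.352),.036,.086,'c')
```

```text
jar2 t 9.25 centre [ 0.5899 -0.3524] 0.03617272153496742 8479 z 0.0856
pos [ 0.5883 -0.3511  0.3146] tool move mm [-1.2  1.6]
```

>>> send_rows --rows '[{"dx": 22, "dy": -15, "dz": -15, "turn": 0}, {"dx": 22, "dy": -15, "dz": -10, "turn": 0}, {"dx": 22, "dy": -15, "dz": -10, "turn": 0}, {"dx": 22, "dy": -16, "dz": 0, "turn": 0}, {"dx": 22, "dy": -16, "dz": 0, "turn": 0}, {"dx": 22, "dy": -16, "dz": 0, "turn": 0}, {"dx": 22, "dy": -16, "dz": 0, "turn": 0}, {"dx": 22, "dy": -15, "dz": 0, "turn": 0}, {"dx": 0, "dy": 0, "dz": 0, "turn": 0}, {"dx": 0, "dy": 0, "dz": 0, "turn": 0}]'

```text
t: 10.3
position: [0.4647, -0.1754, 0.351]
orientation: [[-0.002, 1.0, 0.001], [1.0, 0.002, 0.0], [0.0, 0.001, -1.0]]
contact_force: [0.4, -0.5, -0.2]
width: 1.002
grasp_force: 0.0
```

Run:
```python
from h import *
look('med1',(.4645,-.175),.048,.016,'c',True)
```

```text
med1 t 10.3 centre [ 0.4655 -0.1761] 0.04800422117114067 8021 z 0.0156
knob ((0.4653642475605011, -0.1758272349834442), 0.010917616076767445) 0.04527858996267303
pos [ 0.4647 -0.1754  0.351 ] tool move mm [-0.7  0.8]
```

>>> send_rows --rows '[{"dx": -1, "dy": 1, "dz": 22, "turn": 0}, {"dx": 0, "dy": 0, "dz": 22, "turn": 0}, {"dx": 0, "dy": 0, "dz": 22, "turn": 0}, {"dx": 0, "dy": 0, "dz": 22, "turn": 0}, {"dx": 0, "dy": 0, "dz": 22, "turn": 0}, {"dx": 0, "dy": 0, "dz": 22, "turn": 0}, {"dx": 0, "dy": 0, "dz": 14, "turn": 0}, {"dx": 0, "dy": 0, "dz": 7, "turn": 0}, {"dx": 0, "dy": 0, "dz": 3, "turn": 0}, {"dx": 0, "dy": 0, "dz": 0, "turn": 0}]'

```text
t: 11.35
position: [0.4658, -0.177, 0.1948]
orientation: [[-0.0, 1.0, 0.0], [1.0, 0.0, -0.0], [-0.0, 0.0, -1.0]]
contact_force: [0.3, 0.0, 0.9]
width: 1.001
grasp_force: 0.0
```

>>> send_rows --rows '[{"dx": 0, "dy": 0, "dz": 0, "turn": 0}, {"dx": 0, "dy": 0, "dz": 0, "turn": 0}, {"dx": 0, "dy": 0, "dz": 0, "turn": 0}, {"dx": 0, "dy": 0, "dz": 0, "turn": 0}, {"dx": 0, "dy": 0, "dz": 0, "turn": 0}, {"dx": 0, "dy": 0, "dz": 0, "turn": 0}, {"dx": 0, "dy": 0, "dz": 0, "turn": 0}, {"dx": 0, "dy": 0, "dz": 0, "turn": 0}, {"dx": 0, "dy": 0, "dz": 0, "turn": 0}, {"dx": 0, "dy": 0, "dz": 0, "turn": 0}]' --grip 1 --force 40

```text
t: 12.35
position: [0.4657, -0.1766, 0.195]
orientation: [[-0.001, 1.0, 0.0], [1.0, 0.001, 0.0], [0.0, 0.0, -1.0]]
contact_force: [-1.8, 1.3, 9.1]
width: 0.24
grasp_force: 38.8
```

>>> send_rows --rows '[{"dx": 0, "dy": 0, "dz": -30, "turn": 0}, {"dx": 0, "dy": 0, "dz": -40, "turn": 0}, {"dx": 0, "dy": 0, "dz": -40, "turn": 0}, {"dx": 30, "dy": 6, "dz": -40, "turn": 0}, {"dx": 40, "dy": 8, "dz": 0, "turn": 0}, {"dx": 40, "dy": 8, "dz": 0, "turn": 0}, {"dx": 40, "dy": 8, "dz": 0, "turn": 0}, {"dx": 40, "dy": 8, "dz": 0, "turn": 0}, {"dx": 40, "dy": 8, "dz": 0, "turn": 0}, {"dx": 40, "dy": 8, "dz": 0, "turn": 0}]'

```text
t: 13.35
position: [0.5192, 0.0949, 0.3445]
orientation: [[-0.001, 1.0, 0.0], [1.0, 0.001, 0.0], [0.0, 0.0, -1.0]]
contact_force: [0.5, 0.0, -2.1]
width: 0.246
grasp_force: 39.5
```

>>> send_rows --rows '[{"dx": 40, "dy": 8, "dz": 0, "turn": 0}, {"dx": 40, "dy": 8, "dz": 0, "turn": 0}, {"dx": 40, "dy": 8, "dz": 0, "turn": 0}, {"dx": 40, "dy": 8, "dz": 0, "turn": 0}, {"dx": 27, "dy": 4, "dz": 0, "turn": 0}, {"dx": 0, "dy": 0, "dz": 0, "turn": 0}, {"dx": 0, "dy": 0, "dz": 0, "turn": 0}, {"dx": 0, "dy": 0, "dz": 0, "turn": 0}, {"dx": 0, "dy": 0, "dz": 0, "turn": 0}, {"dx": 0, "dy": 0, "dz": 0, "turn": 0}]'

```text
t: 14.35
position: [0.5553, 0.2794, 0.3445]
orientation: [[0.0, 1.0, 0.0], [1.0, -0.0, 0.0], [0.0, 0.0, -1.0]]
contact_force: [-0.2, -0.5, -0.3]
width: 0.239
grasp_force: 39.5
```

Run:
```python
from h import *
look('mug1',(.556,.346),.042,.085,'c')
```

```text
mug1 t 14.35 centre [0.5574 0.347 ] 0.042024970054626465 2633 z 0.0843
pos [0.5553 0.2794 0.3445] tool move mm [67.6  2.1]
```

View pics/mug1.png

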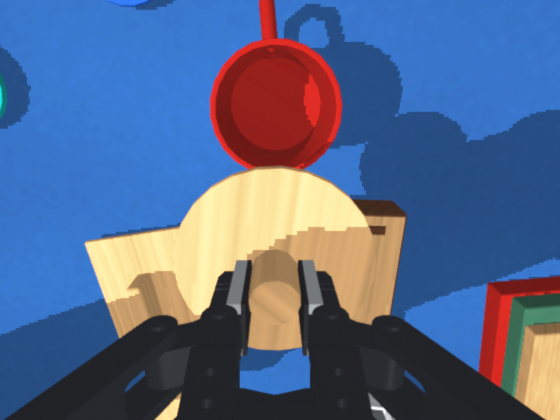

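The mug mouth is at (276,105) with fitted radius 42 mm, and the lid is held level.

>>> send_rows --rows '[{"dx": 23, "dy": 2, "dz": 0, "turn": 0}, {"dx": 23, "dy": 0, "dz": 0, "turn": 0}, {"dx": 21, "dy": 0, "dz": 0, "turn": 0}, {"dx": 0, "dy": 0, "dz": 18, "turn": 0}, {"dx": 0, "dy": 0, "dz": 18, "turn": 0}, {"dx": 0, "dy": 0, "dz": 15, "turn": 0}, {"dx": 0, "dy": 0, "dz": 10, "turn": 0}, {"dx": 0, "dy": 0, "dz": 8, "turn": 0}, {"dx": 0, "dy": 0, "dz": 4, "turn": 0}, {"dx": 0, "dy": 0, "dz": 0, "turn": 0}]'

```text
t: 15.4
position: [0.5572, 0.3472, 0.2711]
orientation: [[-0.001, 1.0, -0.0], [1.0, 0.001, -0.0], [-0.0, -0.0, -1.0]]
contact_force: [0.0, -0.8, -1.0]
width: 0.241
grasp_force: 39.5
```

>>> send_rows --rows '[{"dx": 0, "dy": 0, "dz": 0, "turn": 0}, {"dx": 0, "dy": 0, "dz": 0, "turn": 0}, {"dx": 0, "dy": 0, "dz": 0, "turn": 0}, {"dx": 0, "dy": 0, "dz": 0, "turn": 0}, {"dx": 0, "dy": 0, "dz": 0, "turn": 0}, {"dx": 0, "dy": 0, "dz": 0, "turn": 0}, {"dx": 0, "dy": 0, "dz": 0, "turn": 0}, {"dx": 0, "dy": 0, "dz": -20, "turn": 0}, {"dx": 0, "dy": 0, "dz": -30, "turn": 0}, {"dx": 0, "dy": 0, "dz": 0, "turn": 0}]' --grip 0

```text
t: 16.4
position: [0.5582, 0.3474, 0.3249]
orientation: [[-0.0, 1.0, 0.004], [1.0, 0.0, 0.003], [0.003, 0.004, -1.0]]
contact_force: [0.9, 1.1, -0.0]
width: 0.998
grasp_force: 0.0
```

Run:
```python
from h import *
look('mug2',(.557,.347),.048,.091,'c')
```

```text
mug2 t 16.4 centre [0.5585 0.3475] 0.04820507764816284 15822 z 0.0906
pos [0.5582 0.3474 0.3249] tool move mm [0.2 0.2]
```

>>> send_rows --rows '[{"dx": -22, "dy": -15, "dz": -10, "turn": 0}, {"dx": -22, "dy": -15, "dz": -10, "turn": 0}, {"dx": -22, "dy": -15, "dz": -10, "turn": 0}, {"dx": -22, "dy": -15, "dz": 0, "turn": 0}, {"dx": -22, "dy": -15, "dz": 0, "turn": 0}, {"dx": -22, "dy": -15, "dz": 0, "turn": 0}, {"dx": -22, "dy": -15, "dz": 0, "turn": 0}, {"dx": -23, "dy": -17, "dz": 0, "turn": -4.5}, {"dx": 0, "dy": 0, "dz": 0, "turn": -4.5}, {"dx": 0, "dy": 0, "dz": 0, "turn": 0}]'

```text
t: 17.45
position: [0.4349, 0.1698, 0.3512]
orientation: [[-0.158, 0.987, -0.0], [0.987, 0.158, 0.001], [0.001, -0.0, -1.0]]
contact_force: [1.1, 0.4, 0.1]
width: 1.001
grasp_force: 0.0
```

Run:
```python
from h import *
from plant import arm
look('obl1',(.435,.17),.07,.016,'rect',True)
R=arm.get_obs()['orientation'];print(np.degrees(np.arctan2(R[1,1],R[0,1])))
```

```text
obl1 t 17.45 centre [0.436  0.1702] (array([0.0924, 0.1273]), 9.166512489318848) 13197 z 0.0156
bar ((0.4357379376888275, 0.17098325490951538), (0.013886055909097195, 0.04945218563079834), 8.662077903747559)
pos [0.4349 0.1698 0.3512] tool move mm [0.3 1.1]
8.952936931833491
```

>>> send_rows --rows '[{"dx": 0, "dy": 1, "dz": 22, "turn": 0}, {"dx": 0, "dy": 0, "dz": 22, "turn": 0}, {"dx": 0, "dy": 0, "dz": 22, "turn": 0}, {"dx": 0, "dy": 0, "dz": 22, "turn": 0}, {"dx": 0, "dy": 0, "dz": 22, "turn": 0}, {"dx": 0, "dy": 0, "dz": 22, "turn": 0}, {"dx": 0, "dy": 0, "dz": 14, "turn": 0}, {"dx": 0, "dy": 0, "dz": 7, "turn": 0}, {"dx": 0, "dy": 0, "dz": 3, "turn": 0}, {"dx": 0, "dy": 0, "dz": 0, "turn": 0}]'

```text
t: 18.5
position: [0.4364, 0.1704, 0.1953]
orientation: [[-0.157, 0.988, -0.0], [0.988, 0.157, -0.0], [-0.0, -0.0, -1.0]]
contact_force: [-0.2, 0.2, -0.3]
width: 1.002
grasp_force: 0.0
```

>>> send_rows --rows '[{"dx": 0, "dy": 0, "dz": 0, "turn": 0}, {"dx": 0, "dy": 0, "dz": 0, "turn": 0}, {"dx": 0, "dy": 0, "dz": 0, "turn": 0}, {"dx": 0, "dy": 0, "dz": 0, "turn": 0}, {"dx": 0, "dy": 0, "dz": 0, "turn": 0}, {"dx": 0, "dy": 0, "dz": 0, "turn": 0}, {"dx": 0, "dy": 0, "dz": 0, "turn": 0}, {"dx": 0, "dy": 0, "dz": 0, "turn": 0}, {"dx": 0, "dy": 0, "dz": 0, "turn": 0}, {"dx": 0, "dy": 0, "dz": 0, "turn": 0}]' --grip 1 --force 40

```text
t: 19.5
position: [0.4363, 0.1703, 0.1956]
orientation: [[-0.157, 0.988, 0.0], [0.988, 0.157, 0.0], [0.0, 0.0, -1.0]]
contact_force: [-1.5, 0.5, 7.6]
width: 0.154
grasp_force: 39.4
```

>>> send_rows --rows '[{"dx": 0, "dy": 0, "dz": -30, "turn": 0}, {"dx": 0, "dy": 0, "dz": -40, "turn": 0}, {"dx": 0, "dy": 0, "dz": -40, "turn": 8.3}, {"dx": 0, "dy": 0, "dz": -40, "turn": 8.3}, {"dx": -30, "dy": 21, "dz": 0, "turn": 0}, {"dx": -30, "dy": 21, "dz": 0, "turn": 0}, {"dx": -30, "dy": 21, "dz": 0, "turn": 0}, {"dx": -30, "dy": 21, "dz": 0, "turn": 0}, {"dx": -25, "dy": 19, "dz": 0, "turn": 0}, {"dx": -17, "dy": 12, "dz": 0, "turn": 0}]'

```text
t: 20.5
position: [0.5295, -0.0076, 0.3454]
orientation: [[0.133, 0.991, 0.0], [0.991, -0.133, -0.0], [-0.0, 0.0, -1.0]]
contact_force: [0.0, 0.5, -0.8]
width: 0.152
grasp_force: 39.6
```

Run:
```python
from h import *
from plant import arm
look('box1',(.6466,.0092),.055,.05,'rect')
R=arm.get_obs()['orientation'];print(np.degrees(np.arctan2(R[1,1],R[0,1])))
```

```text
box1 t 20.5 centre [0.648  0.0086] (array([0.1152, 0.0814]), 82.38455963134766) 2357 z 0.0493
pos [ 0.5295 -0.0076  0.3454] tool move mm [ 31.8 115.2]
-7.761715093489343
```

View pics/box1.png

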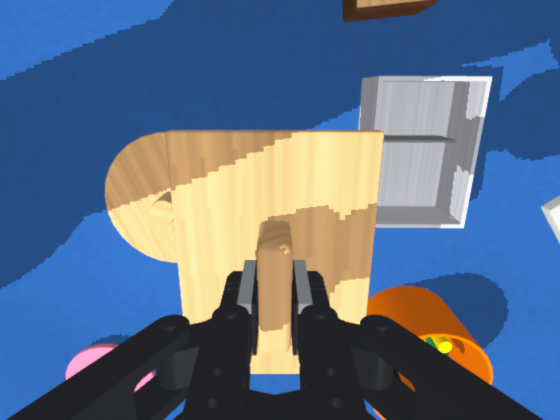

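Lunchbox mouth at (425,150), fitted 115×81 mm; oblong lid is square in the fingers, with the handle at (275,270).

>>> send_rows --rows '[{"dx": 8, "dy": 28, "dz": 0, "turn": 0}, {"dx": 8, "dy": 29, "dz": 0, "turn": 0}, {"dx": 8, "dy": 29, "dz": 0, "turn": 0}, {"dx": 8, "dy": 29, "dz": 0, "turn": 0}, {"dx": 0, "dy": 0, "dz": 20, "turn": 0}, {"dx": 0, "dy": 0, "dz": 25, "turn": 0}, {"dx": 0, "dy": 0, "dz": 25, "turn": 0}, {"dx": 0, "dy": 0, "dz": 15, "turn": 0}, {"dx": 0, "dy": 0, "dz": 5, "turn": 0}, {"dx": 0, "dy": 0, "dz": 0, "turn": 0}]'

```text
t: 21.55
position: [0.6471, 0.0112, 0.2552]
orientation: [[0.132, 0.991, -0.001], [0.991, -0.132, -0.0], [-0.0, -0.001, -1.0]]
contact_force: [0.2, -0.7, -0.9]
width: 0.157
grasp_force: 39.7
```

>>> send_rows --rows '[{"dx": -2, "dy": 1, "dz": 0, "turn": 0}, {"dx": 0, "dy": 0, "dz": 5, "turn": 0}, {"dx": 0, "dy": 0, "dz": 5, "turn": 0}, {"dx": 0, "dy": 0, "dz": 4, "turn": 0}, {"dx": 0, "dy": 0, "dz": 4, "turn": 0}, {"dx": 0, "dy": 0, "dz": 0, "turn": 0}, {"dx": 0, "dy": 0, "dz": 0, "turn": 0}, {"dx": 0, "dy": 0, "dz": 0, "turn": 0}, {"dx": 0, "dy": 0, "dz": 0, "turn": 0}, {"dx": 0, "dy": 0, "dz": 0, "turn": 0}]'

```text
t: 22.55
position: [0.6479, 0.0091, 0.2375]
orientation: [[0.131, 0.991, 0.0], [0.991, -0.131, 0.0], [0.0, 0.0, -1.0]]
contact_force: [-0.1, -0.1, -1.8]
width: 0.155
grasp_force: 39.7
```

>>> send_rows --rows '[{"dx": 0, "dy": 0, "dz": 0, "turn": 0}, {"dx": 0, "dy": 0, "dz": 0, "turn": 0}, {"dx": 0, "dy": 0, "dz": 0, "turn": 0}, {"dx": 0, "dy": 0, "dz": 0, "turn": 0}, {"dx": 0, "dy": 0, "dz": 0, "turn": 0}, {"dx": 0, "dy": 0, "dz": 0, "turn": 0}, {"dx": 0, "dy": 0, "dz": 0, "turn": 0}, {"dx": 0, "dy": 0, "dz": -20, "turn": 0}, {"dx": 0, "dy": 0, "dz": -45, "turn": 0}, {"dx": 0, "dy": 0, "dz": -45, "turn": 0}]' --grip 0

```text
t: 23.55
position: [0.6475, 0.0089, 0.3481]
orientation: [[0.132, 0.991, -0.002], [0.991, -0.132, -0.001], [-0.001, -0.002, -1.0]]
contact_force: [0.4, 0.5, 1.0]
width: 1.001
grasp_force: 0.0
```

Run:
```python
from h import *
look('box2',(.648,.0086),.07,.056,'rect')
```

```text
box2 t 23.55 centre [0.6496 0.0094] (array([0.1267, 0.0922]), 82.47901916503906) 17102 z 0.0556
pos [0.6475 0.0089 0.3481] tool move mm [0.8 2. ]
```

>>> send_rows --rows '[{"dx": -5, "dy": -25, "dz": 0, "turn": 0}, {"dx": -5, "dy": -25, "dz": 0, "turn": 0}, {"dx": -5, "dy": -25, "dz": 0, "turn": 0}, {"dx": -6, "dy": -25, "dz": 0, "turn": 0}, {"dx": -6, "dy": -26, "dz": 0, "turn": 0}, {"dx": -6, "dy": -26, "dz": 0, "turn": 0}, {"dx": -6, "dy": -26, "dz": 0, "turn": 0}, {"dx": -6, "dy": -26, "dz": 0, "turn": 0}, {"dx": 0, "dy": 0, "dz": 0, "turn": 0}, {"dx": 0, "dy": 0, "dz": 0, "turn": 0}]'

```text
t: 24.6
position: [0.4397, -0.0086, 0.3477]
orientation: [[0.131, 0.991, 0.001], [0.991, -0.131, 0.001], [0.001, 0.001, -1.0]]
contact_force: [0.1, -0.8, -0.1]
width: 0.999
grasp_force: 0.0
```

Run:
```python
from h import *
look('lar1',(.439,-.0087),.061,.016,'c',True)
```

```text
lar1 t 24.6 centre [ 0.4399 -0.01  ] 0.06116022542119026 13582 z 0.0156
knob ((0.4399253726005554, -0.00981926266103983), 0.010931633412837982) 0.04526632298051997
pos [ 0.4397 -0.0086  0.3477] tool move mm [-1.3  0.4]
```

>>> send_rows --rows '[{"dx": -1, "dy": 0, "dz": 22, "turn": 0}, {"dx": 0, "dy": 0, "dz": 22, "turn": 0}, {"dx": 0, "dy": 0, "dz": 22, "turn": 0}, {"dx": 0, "dy": 0, "dz": 22, "turn": 0}, {"dx": 0, "dy": 0, "dz": 22, "turn": 0}, {"dx": 0, "dy": 0, "dz": 20, "turn": 0}, {"dx": 0, "dy": 0, "dz": 12, "turn": 0}, {"dx": 0, "dy": 0, "dz": 7, "turn": 0}, {"dx": 0, "dy": 0, "dz": 3, "turn": 0}, {"dx": 0, "dy": 0, "dz": 0, "turn": 0}]'

```text
t: 25.65
position: [0.4399, -0.0098, 0.1955]
orientation: [[0.132, 0.991, 0.0], [0.991, -0.132, -0.0], [-0.0, 0.0, -1.0]]
contact_force: [1.3, 0.7, 0.2]
width: 0.999
grasp_force: 0.0
```

>>> send_rows --rows '[{"dx": 0, "dy": 0, "dz": 0, "turn": 0}, {"dx": 0, "dy": 0, "dz": 0, "turn": 0}, {"dx": 0, "dy": 0, "dz": 0, "turn": 0}, {"dx": 0, "dy": 0, "dz": 0, "turn": 0}, {"dx": 0, "dy": 0, "dz": 0, "turn": 0}, {"dx": 0, "dy": 0, "dz": 0, "turn": 0}, {"dx": 0, "dy": 0, "dz": 0, "turn": 0}, {"dx": 0, "dy": 0, "dz": 0, "turn": 0}, {"dx": 0, "dy": 0, "dz": 0, "turn": 0}, {"dx": 0, "dy": 0, "dz": 0, "turn": 0}]' --grip 1 --force 50

```text
t: 26.65
position: [0.4397, -0.0097, 0.1957]
orientation: [[0.132, 0.991, 0.0], [0.991, -0.132, 0.001], [0.001, 0.0, -1.0]]
contact_force: [-3.2, 0.4, 12.1]
width: 0.236
grasp_force: 48.4
```

>>> send_rows --rows '[{"dx": 0, "dy": 0, "dz": -30, "turn": 0}, {"dx": 0, "dy": 0, "dz": -40, "turn": 0}, {"dx": 0, "dy": 0, "dz": -40, "turn": 0}, {"dx": -20, "dy": 11, "dz": -40, "turn": 0}, {"dx": -35, "dy": 19, "dz": 0, "turn": 0}, {"dx": -35, "dy": 19, "dz": 0, "turn": 0}, {"dx": -35, "dy": 19, "dz": 0, "turn": 0}, {"dx": -35, "dy": 19, "dz": 0, "turn": 0}, {"dx": -30, "dy": 16, "dz": 0, "turn": 0}, {"dx": -18, "dy": 10, "dz": 0, "turn": 0}]'

```text
t: 27.65
position: [0.5244, -0.2333, 0.3452]
orientation: [[0.133, 0.991, -0.0], [0.991, -0.133, -0.001], [-0.001, -0.0, -1.0]]
contact_force: [0.9, 0.2, -1.2]
width: 0.235
grasp_force: 49.5
```

Run:
```python
from h import *
look('tub1',(.6407,-.1863),.05,.075,'c')
```

```text
tub1 t 27.65 centre [ 0.6428 -0.1869] 0.05435533449053764 3252 z 0.0742
pos [ 0.5244 -0.2333  0.3452] tool move mm [ 61.8 111.1]
```

View pics/tub1.png

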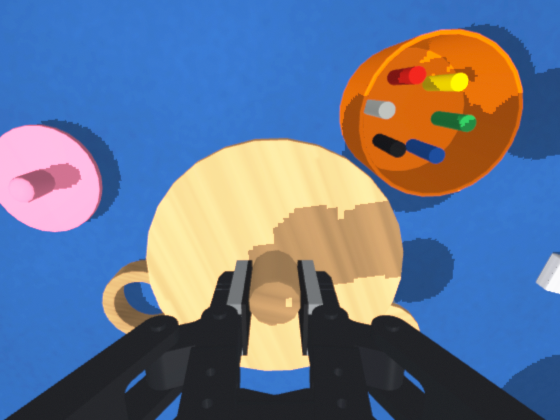

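The tub mouth is at (440,112) with fitted radius 54 mm, and the lid is held level.

>>> send_rows --rows '[{"dx": 15, "dy": 27, "dz": 0, "turn": 0}, {"dx": 15, "dy": 28, "dz": 0, "turn": 0}, {"dx": 15, "dy": 28, "dz": 0, "turn": 0}, {"dx": 15, "dy": 28, "dz": 0, "turn": 0}, {"dx": 0, "dy": 0, "dz": 20, "turn": 0}, {"dx": 0, "dy": 0, "dz": 20, "turn": 0}, {"dx": 0, "dy": 0, "dz": 20, "turn": 0}, {"dx": 0, "dy": 0, "dz": 8, "turn": 0}, {"dx": 0, "dy": 0, "dz": 0, "turn": 0}, {"dx": 0, "dy": 0, "dz": 0, "turn": 0}]'

```text
t: 28.7
position: [0.6424, -0.1861, 0.2781]
orientation: [[0.132, 0.991, 0.0], [0.991, -0.132, -0.0], [-0.0, 0.001, -1.0]]
contact_force: [0.4, -1.0, -1.2]
width: 0.24
grasp_force: 49.5
```

>>> send_rows --rows '[{"dx": -1, "dy": 0, "dz": 0, "turn": 0}, {"dx": 0, "dy": 0, "dz": 5, "turn": 0}, {"dx": 0, "dy": 0, "dz": 5, "turn": 0}, {"dx": 0, "dy": 0, "dz": 4, "turn": 0}, {"dx": 0, "dy": 0, "dz": 2, "turn": 0}, {"dx": 0, "dy": 0, "dz": 0, "turn": 0}, {"dx": 0, "dy": 0, "dz": 0, "turn": 0}, {"dx": 0, "dy": 0, "dz": 0, "turn": 0}, {"dx": 0, "dy": 0, "dz": 0, "turn": 0}, {"dx": 0, "dy": 0, "dz": 0, "turn": 0}]'

```text
t: 29.7
position: [0.6421, -0.1869, 0.2614]
orientation: [[0.132, 0.991, -0.0], [0.991, -0.132, -0.0], [-0.0, 0.0, -1.0]]
contact_force: [-0.1, -0.0, -2.4]
width: 0.238
grasp_force: 49.6
```

>>> send_rows --rows '[{"dx": 0, "dy": 0, "dz": 0, "turn": 0}, {"dx": 0, "dy": 0, "dz": 0, "turn": 0}, {"dx": 0, "dy": 0, "dz": 0, "turn": 0}, {"dx": 0, "dy": 0, "dz": 0, "turn": 0}, {"dx": 0, "dy": 0, "dz": 0, "turn": 0}, {"dx": 0, "dy": 0, "dz": 0, "turn": 0}, {"dx": 0, "dy": 0, "dz": 0, "turn": 0}, {"dx": 0, "dy": 0, "dz": -20, "turn": 0}, {"dx": 0, "dy": 0, "dz": -45, "turn": 0}, {"dx": 0, "dy": 0, "dz": -45, "turn": 0}]' --grip 0

```text
t: 30.7
position: [0.6418, -0.1869, 0.3721]
orientation: [[0.132, 0.991, -0.002], [0.991, -0.132, -0.0], [-0.0, -0.002, -1.0]]
contact_force: [0.3, -1.0, 0.1]
width: 0.998
grasp_force: 0.0
```

Run:
```python
from h import *
from plant import eyes
look('tub2',(.6428,-.1869),.061,.081,'c')
for n in('scene','side'):
    p,d=eyes.grab_frame(n);cv2.imwrite(f'pics/{n}F.png',p);w=cloud(d,eyes.camera_info(n))
    for k,c,r,h in(('jar',(.5884,-.3525),.036,.086),('mug',(.5574,.347),.048,.091),('tub',(.6428,-.1869),.061,.081),('box',(.648,.009),.078,.056)):
        q=w[near(w,c,r+.01,h-.012,h+.008)];f=cv2.minEnclosingCircle(q[:,:2].astype(np.float32))
        A=np.linalg.lstsq(np.c_[q[:,:2],np.ones(len(q))],q[:,2],rcond=None)[0]
        print(n,k,np.round(f[0],4),round(f[1],4),np.median(q[:,2]).round(4),'tilt',A[:2].round(3))
```

```text
tub2 t 30.7 centre [ 0.6435 -0.1874] 0.06105929613113403 17529 z 0.0806
pos [ 0.6418 -0.1869  0.3721] tool move mm [-0.3  1.7]
scene jar [ 0.5919 -0.3502] 0.0385 0.0855 tilt [ 0.006 -0.017]
scene mug [0.5606 0.3471] 0.0497 0.091 tilt [0.002 0.002]
scene tub [ 0.6465 -0.1856] 0.0625 0.081 tilt [-0.002 -0.005]
scene box [0.6521 0.0115] 0.0779 0.056 tilt [ 0.006 -0.   ]
side jar [ 0.5861 -0.3525] 0.0376 0.0855 tilt [0.011 0.015]
side mug [0.5564 0.3468] 0.0512 0.0898 tilt [0.015 0.021]
side tub [ 0.638  -0.1853] 0.0641 0.0803 tilt [0.004 0.007]
side box [0.6471 0.0096] 0.0772 0.0552 tilt [0.002 0.007]
```

View pics/sceneF.png

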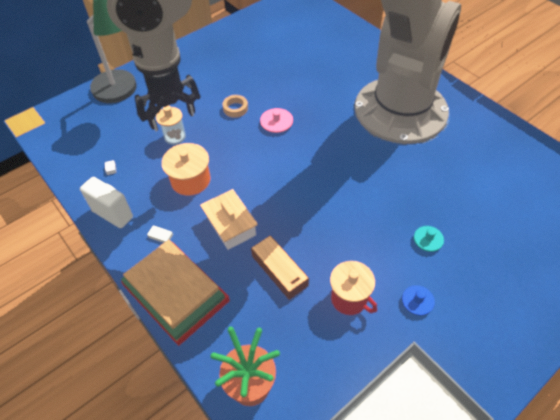

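The final view shows all four lids seated flat: jar (172,117), tub (186,163), lunchbox (228,215) and mug (352,282). The pencil box and tape are in place and the gripper is open and clear.

```bash
python3 -c "
from plant import arm
print(arm.sign_off())"
```

```text
the job is handed in; nothing more can be done
None
```

All four lids measured as seated flat on their containers in the last camera check, with nothing else moved and the gripper open and clear; the job is handed in (about 31 s used), and the sign-off returned no verdict.

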